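Unload the clamped arch mould and make it ready again

ROBOT

A 6-joint arm with a two-finger parallel gripper is mounted at the origin on the work surface. World frame = base frame: x ahead of the robot, y to its left, z up, the work surface at z = 0. Lengths are in mm, angles in degrees, forces in N, time in s.
With the tool pointing down it reaches from about 350 to 850 mm from the base axis. Payload 8.1 kg.
Tool frame: the origin (TCP) lies between the finger pads; the fingertips stand 22 mm ahead of it and the grasp point (between the pads) lies 3 mm ahead of it; z points along the fingers, y is the direction in which the jaws open and shut (so a half turn about z gives the same grasp; the last joint's range is limited). The gripper opens to 85 mm and grips with 20 to 120 N. Pads are 22 mm wide; open, the fingers measure 114 mm over their backs; the gripper's body (76 mm by 85 mm) begins 54 mm behind the grasp point. The pads swing forward as they close: fully open they stand 13 mm farther back than shut.
Start: joints at [59.622, 7.471, 85.268, -0, 87.261, -4.893], TCP at [258.147, 541.633, 253.292] pointing down, gripper open.
Joint ranges: [-169.43, 169.43], [-51.17, 129.36], [1.28, 143.12], [-76.62, 256.62], [0, 156.53], [-152.29, 152.29]. Speed limits (degrees/s): [136.94, 136.94, 159.86, 180, 180, 180].

INTERFACE

Orientations are given as [roll, pitch, yaw] about the fixed x, y, z axes, in that order (R = Rz(yaw) Ry(pitch) Rx(roll)).
In Python, from bench import r gives the robot as it stands.
- The arm moves only by the tool drive_tool, never from a script. Its argument "moves" is a list of rows, each a list of 2 entries, a list of its own where there are three numbers: the shift along the world's x, y, z in mm, then the turn about the world's z in degrees. A call has exactly 8 rows; each row is the pose to reach, as a shift and turn from the pose commanded when the call began; what a row does not reach only later rows make up. A row lasts 1/12 s, in which the tool goes at most 41.7 mm and 7.16 degrees, less where a joint would pass 70% of its speed; a pose out of reach is approached as far as the arm can. A call with a gripper value outside its range is refused whole. "fingers" is the finger opening in mm, from 0 to 85.4, set as the call begins (left out, the last holds). The fingers move at their own pace and stop on an object; "squeeze" is the grip in N (left out, the last holds). Time passes only in rows, so rows that repeat a pose let the fingers close, or fill a call up. It gives the time, the measured TCP pose, the force and the opening at its end, in the units of the state.
- r.sense(): the state, without advancing time (a new reading comes with each control period).
- r.snapshot(name): name is "side" or "top" or "wrist"; returns a dict with "pixels" (384x512x3 uint8, red, green, blue), "camera_matrix" (3x3 intrinsics, pixels), "xyz" and "orientation" of the camera in the world. Camera axes: x right, y down, z forward; pixel columns grow to the right and rows downward; lengths in mm; the calibration is good to about 2 mm. A picture is of the moment at which its call begins. There is no depth.
- r.hand_in(): hands the job in, once; it reports no verdict.
The state is a dict: "time": time; "joint_pos": joint angles; "qd": joint speeds; "joint_efforts": joint torques, N m; "tool_pos": TCP position; "tcp_rot": TCP orientation; "ft_force": force on the tool from outside, world axes, zero at the start; "wrist_torque": the same for the moment, N m; "finger_gap": finger opening in mm.
Only numpy, scipy, OpenCV 4.12 (cv2) and the standard library are available. Lean on these libraries where they do the work, as an engineer would, in place of code of your own. Each camera call takes 0.05 s, during which the arm holds its last target.

TASK

The wooden arches in the clamped mould have set. Flip the toggle clamp right over to release the dark pressing bar, lay the bar on the cork mat, lift every arch out of the mould and set them in the plywood tray, none on top of another; then put the bar back centred across the mould's two end posts and flip the clamp shut on it. Leave the glue bottle, the square and the offcut where they are.

Things in the scene. Friction and masses are not known exactly. Their poses are not given: they have to be found in the camera images.
- mould: Plywood mould fixed to the bench; origin under its centre, yaw varies. 130 (x) by 322 (y), face 30 above the bench; four pockets 106 x 36, 12 deep, in a row at y = -90, -30, 30, 90, each with a wooden core 30 x 24 standing 15 above the face. Two end posts at y = -149 and 149, 90 (x) by 24 (y), tops 68 above the bench. The clamp stands on its +x side.
- mould_seat (a point): Where the bar's centre belongs when it lies on the mould's two end posts: over the mould's centre, 83 above the bench. The axes are the mould's; the bar's length goes along y.
- clamp (a joint): Handle of the steel toggle clamp, rad: 0 = shut (handle leans 0.3 rad from upright towards the mould, arm level on the bar), 1.2 = fully open (handle leans 0.9 rad away, to the mould's +x). Its weight makes it fall shut below about 0.4 and open beyond about 0.7 (it may stay in between); 1 to 5 N at the ball moves it. The hinge runs along the mould's y at the point clamp_hinge.
- clamp_hinge (a point): Hinge of the clamp handle, at mould x = 125, y = 0, 92 above the bench. The hold-down arm, 18 wide and 115 long, hinges 10 nearer the mould and 23 higher; the handle drives it, the bar cannot lift it while shut. Open, it has swung up and back past upright, its tip about 230 above the bench at mould x = 140.
- clamp_ball (a point): Centre of the black rubber ball, 30 in diameter, at the end of the clamp handle, 120 from the handle's hinge; can be pinched across the mould's y or pushed. Shut it is 207 above the bench, open 167.
- bar_mid (a point): Centre of the dark hardwood pressing bar, 42 wide (x) x 360 long (y) x 30 high, 260 g; at the start it lies across the two end posts, under the clamp's rubber pad, 4 above the crowns of the arches.
- arch1_mid (a point): Bent-laminated pale wooden arch, one of up to four alike (may be absent), 100 long (its x) x 30 wide (y) x 46 high, 50 g; two flat feet, hollow below a flat crown 44 long, 30 wide, 10 thick. This point: its centre, 23 above the soles. At the start it stands in a mould pocket under the bar, lengthwise along the mould x, its crown 34 above the mould face. Grip it across its width at the crown.
- arch2_mid (a point): Another such arch (may be absent), this point at its centre as for arch1.
- arch3_mid (a point): Another such arch (may be absent), this point at its centre as for arch1.
- arch4_mid (a point): Another such arch (may be absent), this point at its centre as for arch1.
- tray_in (a point): Shallow plywood tray fixed to the bench, 280 (its x) by 150 (its y) outside, rim 18 above the bench, walls 6. This point is the centre of its inner floor, 6 above the bench; inside 268 x 138: room for four arches side by side along x, 62 apart, with their lengths along the tray's y. The tray and the mat swap sides of the mould.
- mat_top (a point): Cork mat fixed to the bench, 380 (its x) x 90 (its y) x 4 thick; this point is the centre of its top. The bar fits on it with its length along the mat's x.
- glue: White glue bottle with orange cap, 60 in diameter, 150 high, standing; origin at its underside. Leave alone.
- square: Try square lying flat: dark wooden stock 22 x 100 x 18 with a steel blade 120 long in its +x direction; origin under the stock's centre. Leave alone.
- offcut: Pale L-shaped wooden offcut 110 x 110 x 22 lying flat; origin under its bigger part. Leave alone.
Things that resemble listed ones, but are neither listed nor needed, are in the scene too. What is shaped like the part that bears arch3_mid but orange, turquoise or yellow is not meant.

How it is judged (in metres and radians):
On the way, in this order (a step that is already met when the one before it is completed fails the run):
1. the clamp is flipped fully open while the bar still lies on the mould (value of joint clamp above 1 rad and height (world z) of bar_mid above 0.07 m), for 0.2 s.
2. the bar lies on the cork mat, let go (horizontal distance between bar_mid and mat_top below 0.05 m and height (world z) of bar_mid below 0.026 m and linear speed of bar below 0.05 m/s and contact force between the fingers and bar below 0.3 N), for 0.2 s.
3. every arch rests in the tray (x of arch1_mid in the frame of tray_in between -0.134 and 0.134 m and y of arch1_mid in the frame of tray_in between -0.069 and 0.069 m and z of each of arch1_mid, arch2_mid, arch3_mid, arch4_mid in the frame of tray_in below 0.042 m and linear speed of each of arch1, arch2, arch3, arch4 below 0.05 m/s and x of arch2_mid in the frame of tray_in between -0.134 and 0.134 m and y of arch2_mid in the frame of tray_in between -0.069 and 0.069 m and x of arch3_mid in the frame of tray_in between -0.134 and 0.134 m and y of arch3_mid in the frame of tray_in between -0.069 and 0.069 m and x of arch4_mid in the frame of tray_in between -0.134 and 0.134 m and y of arch4_mid in the frame of tray_in between -0.069 and 0.069 m), for 0.3 s.
At the end, for the whole second after the job is handed in: Every arch rests inside the tray, its centre under 42 mm above the tray floor (none on another); the bar rests across both end posts, centred within 15 mm across and 20 mm along, within 0.12 rad of square; the clamp handle is shut (below 0.1 rad) (all of step 3 and x of bar_mid in the frame of mould_seat between -0.015 and 0.015 m and y of bar_mid in the frame of mould_seat between -0.02 and 0.02 m and z of bar_mid in the frame of mould_seat between -0.008 and 0.008 m and angle between the y axis of bar_mid and the y axis of mould_seat, either way round below 0.12 rad and linear speed of bar below 0.03 m/s and value of joint clamp below 0.1 rad); the robot touches nothing.
It fails at once if the glue bottle is disturbed (moved more than 30 mm) (distance of glue from where it was at the start of the episode above 0.03 m).
It fails at once if the square is disturbed (moved more than 30 mm) (distance of square from where it was at the start of the episode above 0.03 m).
It fails at once if the offcut is disturbed (moved more than 30 mm) (distance of offcut from where it was at the start of the episode above 0.03 m).
Of arch1, arch2, arch3, arch4 only 2 to 4 are there at a start; the rules pass over those that are not, and their reading is None.
At some moment in a run one of arch1, arch2, arch3, arch4, bar may be knocked a few centimetres aside while the robot is not near it.
Once in a run the grip may slacken for a moment while it holds something.
It also fails if it takes over 210 s, if anything falls off the work surface, if the arm or the gripper's body presses on something with over 40 N, if the wrist force passes 120 N, or if a joint passes its speed limit or range.

## Working session

There is one attempt and no reset: what is moved stays moved. The work goes in short steps, Python scripts to look and compute and a tool call to move; the robot and the scene stay as the last step left them, time stands still between calls to the robot, and variables do not carry over. Pictures are saved under pics/ and viewed, and the job is handed in when it is done.

Besides the shell and the picture viewer there is one more tool, called after "Request:" in YAML: its name, and indented under it one key for each argument. drive_tool: Moves the arm, as the interface text tells. Its arguments: {"type":"object","properties":{"moves":{"type":"array","items":{"type":"array"}},"fingers":{"type":"number"},"squeeze":{"type":"number"}},"required":["moves"]}

```bash
ls; mkdir -p pics
cat > h.py <<'E'
import numpy as np, cv2, json
from bench import r
from scipy.spatial.transform import Rotation as Rn
def snap(cam,name=None):
    s=r.snapshot(cam)
    np.savez('last_%s.npz'%cam,**{k:np.array(v) for k,v in s.items()})
    if name: cv2.imwrite('pics/'+name,cv2.cvtColor(s['pixels'],cv2.COLOR_RGB2BGR))
    return s
E
python3 - <<'E'
from h import *
for c in ['top','side','wrist']:
    s=snap(c,c+'0.png'); print(c,s['camera_matrix'],s['xyz'],s['orientation'])
print(r.sense())
E
```

```text
pics
top [[401.96132605   0.         262.06343582]
 [  0.         401.96132605 192.62262949]
 [  0.           0.           1.        ]] [ 385.15460973    3.43695039 1308.20451405] [-172.02836549   -0.86216631  -89.1711748 ]
side [[361.0122972    0.         255.71729008]
 [  0.         361.0122972  191.90027052]
 [  0.           0.           1.        ]] [ 221.96820717 -673.89614573  669.5332108 ] [-126.20158051   -0.58973486  -25.83555148]
wrist [[293.61269147   0.         259.86092126]
 [  0.         293.61269147 193.35056241]
 [  0.           0.           1.        ]] [196.29896443 571.11230044 373.82255378] [1.64293463e+02 1.17640577e-01 6.45297780e+01]
{'time': 0.15, 'joint_pos': array([ 5.96224037e+01,  7.50835214e+00,  8.53177930e+01,  3.60082052e-05,
        8.72608241e+01, -4.89149228e+00]), 'qd': array([-0.06163044, -0.10477343, -0.19346318, -0.19421106, -0.0526863 ,
       -0.02868284]), 'joint_efforts': array([ 1.78773280e-03, -5.70060825e+01, -5.01158774e+01,  3.01241596e-05,
        9.41803912e-03, -5.39701318e-05]), 'tool_pos': array([257.93201971, 541.27553836, 252.42490262]), 'tcp_rot': array([-1.79913351e+02, -7.45160844e-03,  1.54513889e+02]), 'ft_force': array([-0.17226594,  0.16154592,  0.41503084]), 'wrist_torque': array([ 0.04423965, -0.00990181, -0.0079946 ]), 'finger_gap': 85.60170095855018}
```

View pics/top0.png

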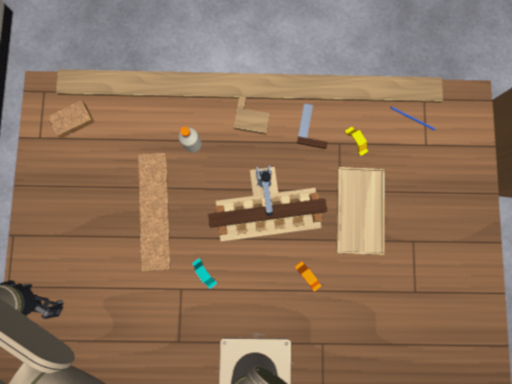

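View pics/side0.png

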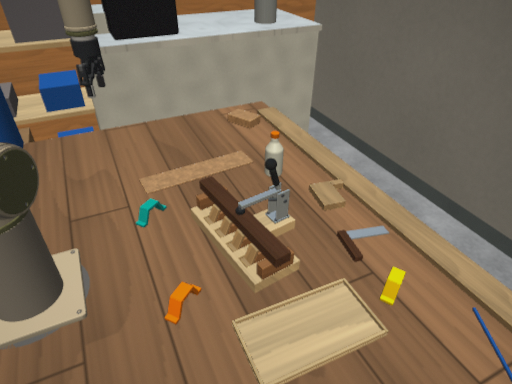

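View pics/wrist0.png

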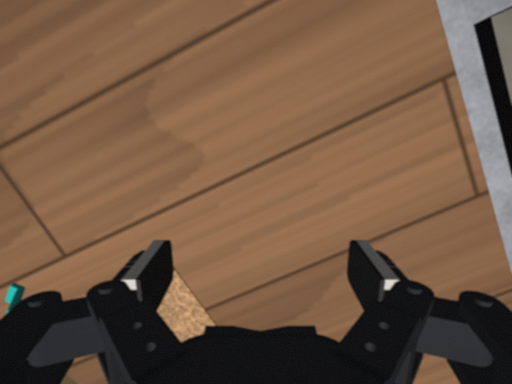

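```bash
cat >> h.py <<'E'
def cammat(s):
    return Rn.from_euler('xyz',np.array(s['orientation']),degrees=True).as_matrix()
def px2w(s,u,v,z):
    K=np.array(s['camera_matrix']);R=cammat(s);c=np.array(s['xyz'])
    d=R@np.linalg.solve(K,[u,v,1.0]); return c+d*(z-c[2])/d[2]
def w2px(s,P):
    K=np.array(s['camera_matrix']);R=cammat(s);c=np.array(s['xyz'])
    q=(np.atleast_2d(P)-c)@R; q=q@K.T; return q[:,:2]/q[:,2:]
def crop(s,x0,y0,x1,y1,k,name,pts=None):
    im=cv2.cvtColor(np.array(s['pixels']),cv2.COLOR_RGB2BGR)[y0:y1,x0:x1]
    im=cv2.resize(im,None,fx=k,fy=k,interpolation=cv2.INTER_CUBIC)
    if pts is not None:
        for p in pts:
            cv2.circle(im,(int((p[0]-x0+.5)*k),int((p[1]-y0+.5)*k)),3,(0,0,255),1)
    cv2.imwrite('pics/'+name,im)
def last(cam):
    return dict(np.load('last_%s.npz'%cam))
E
python3 - <<'E'
from h import *
s=last('top'); crop(s,200,155,340,250,5,'topc.png')
s=last('side'); crop(s,180,150,310,290,4,'sidec.png')
E
```

```text
(no output)
```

View pics/topc.png

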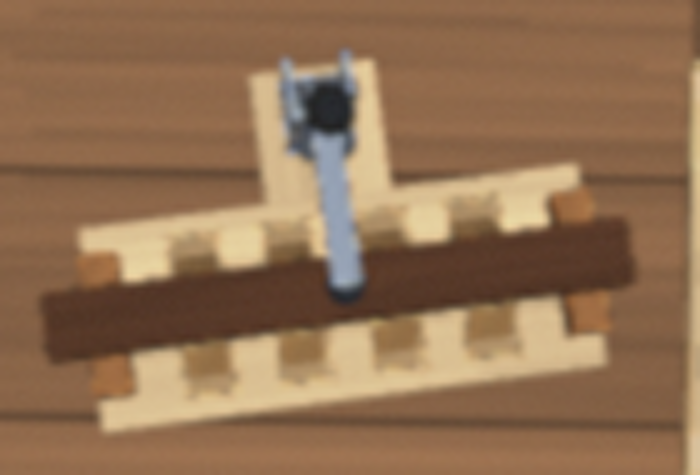

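View pics/sidec.png

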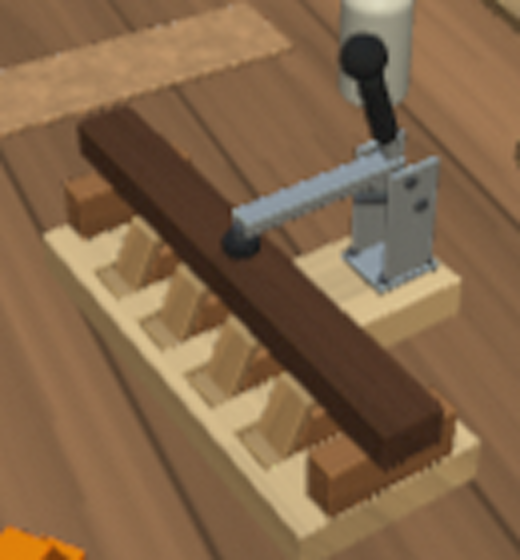

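Run:
```python
from h import *
s=last('top')
def fitrect(pts,z):
    W=np.array([px2w(s,u,v,z) for u,v in pts]); return W[:,:2]
m=np.array([(78,230),(578,165),(607,365),(102,432)])/5.+[200,155]-.5
W=fitrect(m,30); print(W.round(1), W.mean(0)); d=W[0]-W[1];d2=W[3]-W[2];d+=d2; print('yaw',np.degrees(np.arctan2(-d[0],d[1])))
print(np.linalg.norm(W[0]-W[1]),np.linalg.norm(W[1]-W[2]))
crop(s,325,155,400,265,5,'tray.png'); crop(s,125,140,200,285,4,'mat.png')
s2=last('side')
print('ball top',px2w(s,(330+.0)/5+200-.5,105/5+155-.5,207),'bar c',np.mean([px2w(s,x/5+200-.5,y/5+155-.5,98)[:2] for x,y in [(42,295),(50,362),(625,220),(635,285)]],0))
```

```text
[[ 536.5  136.6]
 [ 583.9 -183.9]
 [ 455.6 -201.9]
 [ 408.5  117.5]] [496.13338547 -32.93973352]
yaw 8.396402610166202
323.97356507692456 129.62991963436457
ball top [587.8848846  -19.77178545 207.        ] bar c [494.39865338 -29.25561889]
```

View pics/tray.png

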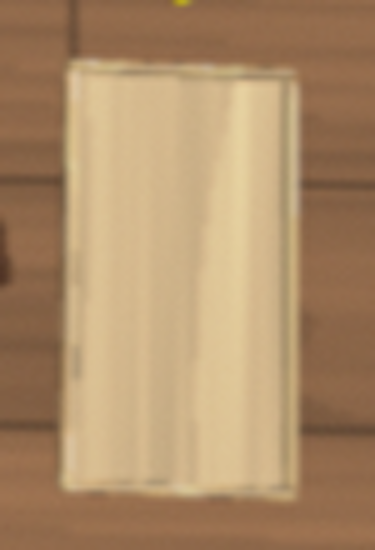

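View pics/mat.png

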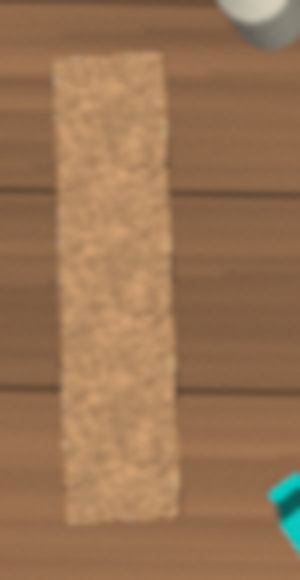

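Run:
```python
from h import *
s=last('top')
t=np.array([(70,62),(296,70),(296,497),(64,490)])/5.+[325,155]-.5
W=np.array([px2w(s,u,v,18)[:2] for u,v in t]);print('tray',W.round(1),W.mean(0)); d=W[0]-W[3]+W[1]-W[2];print(np.degrees(np.arctan2(d[1],d[0])),np.linalg.norm(W[0]-W[3]))
t=np.array([(54,58),(162,52),(179,517),(68,523)])/4.+[125,140]-.5
W=np.array([px2w(s,u,v,4)[:2] for u,v in t]);print('mat',W.round(1),W.mean(0)); d=W[0]-W[3]+W[1]-W[2];print(np.degrees(np.arctan2(d[1],d[0])),np.linalg.norm(W[0]-W[3]))
# verify mould model in both cams
def mould(P,c=(496.1,-33),yaw=8.4):
    P=np.atleast_2d(np.array(P,float)); R=Rn.from_euler('z',yaw,degrees=True).as_matrix(); return P@R.T+[c[0],c[1],0]
P=[(x,y,30) for x in(-65,65) for y in(-161,161)]+[(x,y,98) for x in(-21,21) for y in(-180,180)]+[(89.5,0,207)]
crop(s,200,155,340,250,5,'tv.png',w2px(s,mould(P)))
s2=last('side');crop(s2,180,150,310,290,4,'sv.png',w2px(s2,mould(P)))
a=cv2.imread('pics/tv.png');b=cv2.imread('pics/sv.png');b=cv2.resize(b,(0,0),fx=.5,fy=.5);
im=np.zeros((a.shape[0],780,3),np.uint8)
cv2.imwrite('pics/sv2.png',cv2.imread('pics/sv.png'))
```

```text
tray [[ 655.5 -262.9]
 [ 652.7 -411.7]
 [ 375.3 -404. ]
 [ 377.6 -255.7]] [ 515.26658163 -333.55747254]
-1.5306350538384035 277.9660487547912
mat [[690.2 398.4]
 [696.9 309.7]
 [318.7 278.2]
 [312.8 365.8]] [504.62766181 338.02547248]
4.857458509107346 378.8055008250731
```

View pics/tv.png

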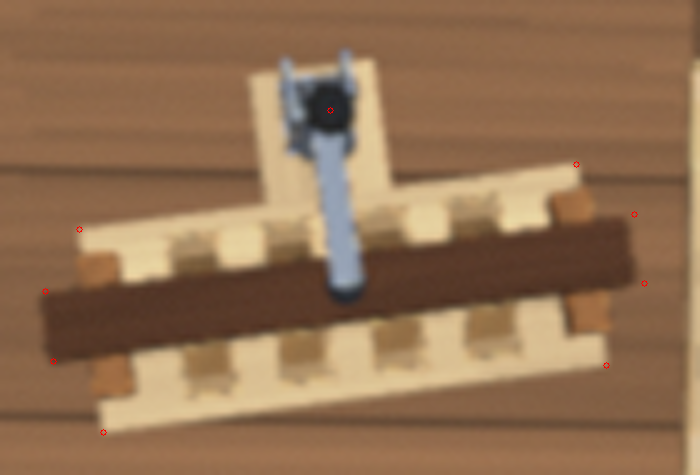

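View pics/sv.png

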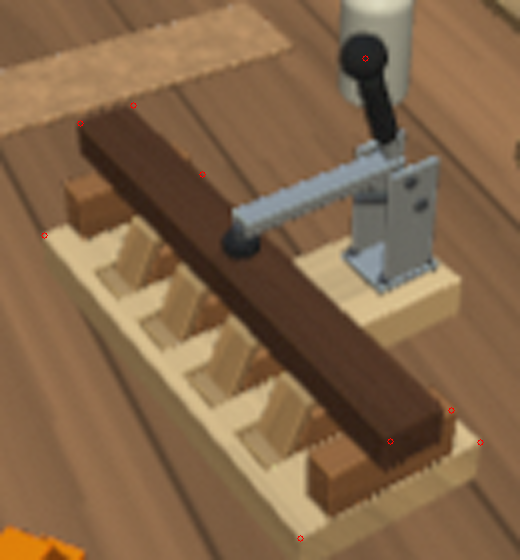

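Candidates: the arches are pale and stand in the mould, at top px (240,229), (260,226), (279,224) and (297,221). The turquoise (204,273), orange (308,276) and yellow (357,140) ones are decoys. The bar is the dark piece at (268,212), not the square's stock at (312,143). The mat is the cork strip at (154,211), not the block at (70,118). The close crops confirm all of these choices. I'm moving to the clamp ball.

Request:
drive_tool:
  moves:
    - [[20,-35,5],4.25]
    - [[40,-70,10],8.5]
    - [[60,-105,15],12.75]
    - [[80,-140,20],17]
    - [[100,-175,25],21.25]
    - [[120,-210,30],25.5]
    - [[140,-245,35],29.75]
    - [[160,-280,40],33.9]
  fingers: 60
  squeeze: 30

```text
time: 0.82
tool_pos: [418.5, 259.8, 293.4]
tcp_rot: [-180.0, -0.0, -171.4]
ft_force: [1.0, 0.4, -0.4]
finger_gap: 59.9
```

Request:
drive_tool:
  moves:
    - [[20,-35,0],0]
    - [[40,-70,0],0]
    - [[60,-105,0],0]
    - [[80,-140,0],0]
    - [[100,-175,0],0]
    - [[120,-210,0],0]
    - [[145,-246,0],0]
    - [[166.5,-281.5,0],0]

```text
time: 1.48
tool_pos: [584.3, -20.0, 293.0]
tcp_rot: [180.0, -0.0, -171.6]
ft_force: [1.0, 0.3, 0.1]
finger_gap: 60.3
```

Request:
drive_tool:
  moves:
    - [[0,0,-30],0]
    - [[0,0,-60],0]
    - [[0,0,-86],0]
    - [[0,0,-86],0]
    - [[0,0,-86],0]
    - [[0,0,-86],0]
    - [[0,0,-86],0]
    - [[0,0,-86],0]

```text
time: 2.15
tool_pos: [584.9, -18.1, 209.9]
tcp_rot: [-179.9, 0.2, -171.6]
ft_force: [1.0, -0.2, 0.2]
finger_gap: 60.1
```

Run:
```python
from h import *
s=snap('wrist','w1.png'); s=snap('side'); crop(s,180,110,310,250,4,'s1.png')
```

```text
(no output)
```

View pics/w1.png

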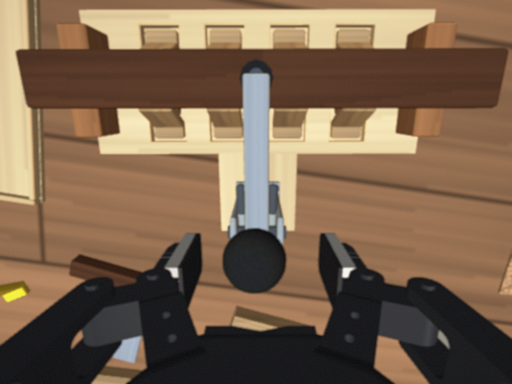

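View pics/s1.png

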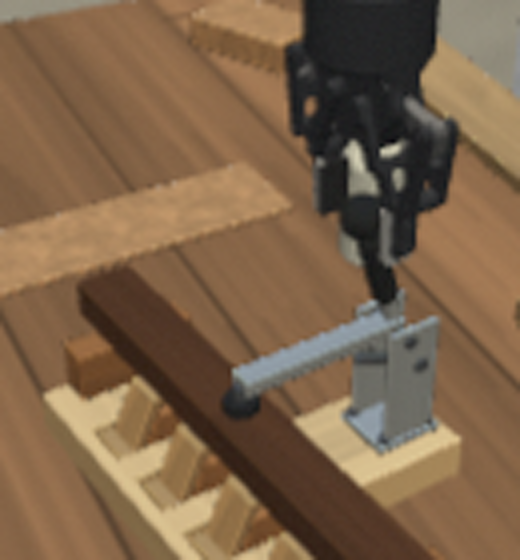

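Request:
drive_tool:
  moves:
    - [[0,0,0],0]
    - [[0,0,0],0]
    - [[0,0,0],0]
    - [[0,0,0],0]
    - [[0,0,0],0]
    - [[0,0,0],0]
    - [[8,1.2,2.2],0]
    - [[17.3,2.6,4],0]
  fingers: 20
  squeeze: 30

```text
time: 2.92
tool_pos: [601.1, -18.2, 212.3]
tcp_rot: [-179.8, 0.0, -171.7]
ft_force: [-0.7, -11.3, 1.7]
finger_gap: 28.1
```

Request:
drive_tool:
  moves:
    - [[17.8,2.6,1.4],0]
    - [[35.5,5.2,0],0]
    - [[53,7.8,-4],0]
    - [[69.4,10.2,-10.6],0]
    - [[84.8,12.5,-19.6],0]
    - [[98.7,14.6,-30.8],0]
    - [[111,16.3,-44],0]
    - [[112,16.5,-45],0]

```text
time: 3.58
tool_pos: [714.1, -1.3, 164.8]
tcp_rot: [-179.8, -0.0, -171.7]
ft_force: [2.1, -8.7, -0.8]
finger_gap: 28.4
```

Run:
```python
from h import *
s=snap('side'); crop(s,180,110,310,250,4,'s2.png')
```

```text
(no output)
```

View pics/s2.png

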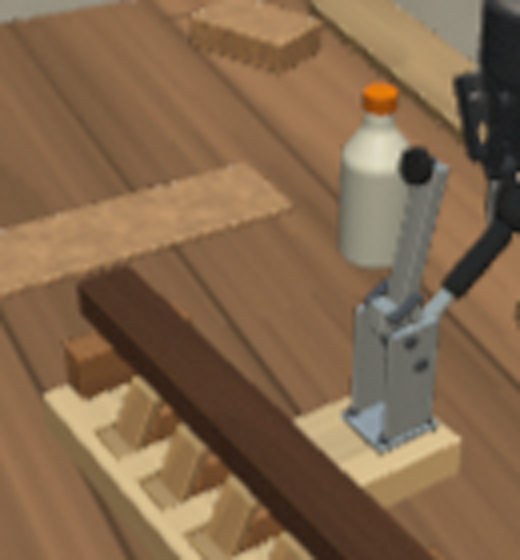

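Request:
drive_tool:
  moves:
    - [[0,0,0],0]
    - [[0,0,0],0]
    - [[0,0,0],0]
    - [[0,0,0],0]
    - [[0,0,25],0]
    - [[0,0,60],0]
    - [[0,0,95],0]
    - [[0,0,130],0]
  fingers: 60

```text
time: 4.3
tool_pos: [712.3, 1.3, 297.6]
tcp_rot: [180.0, -0.0, -171.6]
ft_force: [0.9, 0.6, 0.0]
finger_gap: 60.1
```

Request:
drive_tool:
  moves:
    - [[-27,-4,0],-7]
    - [[-54,-8,0],-14]
    - [[-81,-12,0],-21]
    - [[-108,-16,0],-28]
    - [[-135,-20,0],-35]
    - [[-162,-23,0],-42]
    - [[-190,-26,0],-49]
    - [[-218,-30,0],-56]
  fingers: 80

```text
time: 4.97
tool_pos: [493.4, -28.7, 296.4]
tcp_rot: [180.0, 0.0, 132.1]
ft_force: [-0.6, -0.2, 0.1]
finger_gap: 80.2
```

Request:
drive_tool:
  moves:
    - [[0,0,0],-7]
    - [[0,0,-10],-14]
    - [[0,0,-20],-21]
    - [[0,0,-40],-28]
    - [[0,0,-70],-34]
    - [[0,0,-100],-34]
    - [[0,0,-110],-34]
    - [[0,0,-110],-34]

```text
time: 5.63
tool_pos: [492.7, -28.5, 183.3]
tcp_rot: [-179.7, -0.1, 98.5]
ft_force: [-0.6, 0.2, 0.1]
finger_gap: 80.2
```

Run:
```python
from h import *
s=snap('wrist','w2.png'); s=snap('side'); crop(s,150,110,310,290,4,'s3.png');s=snap('top'); crop(s,125,140,405,290,2.8,'t3.png')
```

```text
(no output)
```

View pics/w2.png

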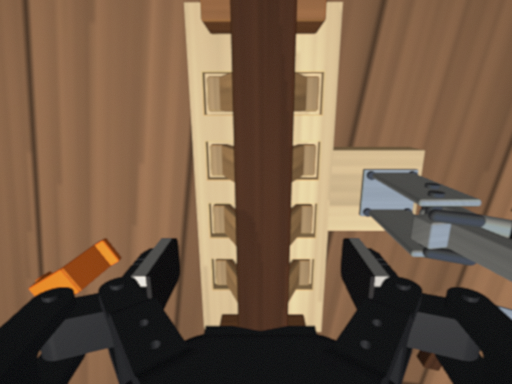

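View pics/s3.png

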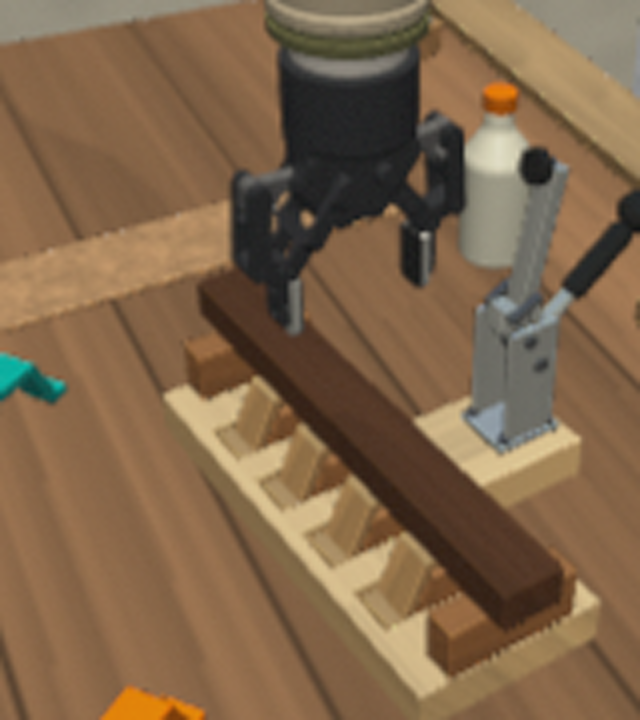

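View pics/t3.png

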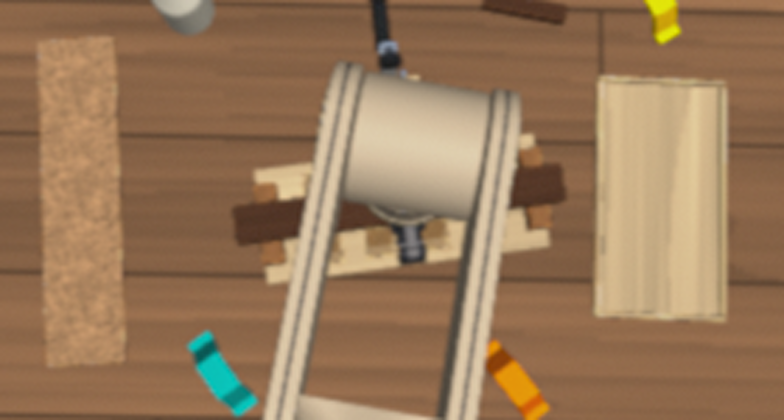

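Request:
drive_tool:
  moves:
    - [[0,0,-30],0]
    - [[0,0,-60],0]
    - [[0,0,-85],0]
    - [[0,0,-94],0]
    - [[0,0,-94],0]
    - [[0,0,-94],0]
    - [[0,0,-94],0]
    - [[0,0,-94],0]

```text
time: 6.45
tool_pos: [496.7, -29.3, 94.8]
tcp_rot: [179.8, 0.1, 98.4]
ft_force: [-0.4, -0.0, 0.9]
finger_gap: 79.7
```

Request:
drive_tool:
  moves:
    - [[0,0,0],0]
    - [[0,0,0],0]
    - [[0,0,0],0]
    - [[0,0,0],0]
    - [[0,0,0],0]
    - [[0,0,0],0]
    - [[0,0,0],0]
    - [[0,0,0],0]
  fingers: 30
  squeeze: 60

```text
time: 7.12
tool_pos: [495.5, -29.2, 93.1]
tcp_rot: [179.9, 0.0, 98.4]
ft_force: [-0.5, -0.5, 6.5]
finger_gap: 41.3
```

Request:
drive_tool:
  moves:
    - [[0,0,5],0]
    - [[0,0,10],0]
    - [[0,0,20],0]
    - [[0,0,30],0]
    - [[0,0,40],0]
    - [[0,0,50],0]
    - [[0,0,60],0]
    - [[0,0,60],0]

```text
time: 7.78
tool_pos: [496.5, -29.3, 155.5]
tcp_rot: [179.8, 0.1, 98.4]
ft_force: [0.1, -0.3, -2.4]
finger_gap: 40.8
```

Request:
drive_tool:
  moves:
    - [[0,10,25],0]
    - [[0,35,45],0]
    - [[0,75,58],0]
    - [[2,115,58],6]
    - [[4,155,58],13]
    - [[5,195,58],20]
    - [[6,235,58],27]
    - [[6,275,58],34]
  squeeze: 80

```text
time: 8.45
tool_pos: [500.6, 247.9, 210.2]
tcp_rot: [180.0, 0.0, 132.8]
ft_force: [1.2, 0.1, -2.9]
finger_gap: 40.4
```

Request:
drive_tool:
  moves:
    - [[0,35,0],7]
    - [[1,70,0],14]
    - [[2,90,0],21]
    - [[2.7,93.8,0],28]
    - [[2.7,93.8,0],35]
    - [[2.7,93.8,0],42]
    - [[2.7,93.8,0],49]
    - [[2.7,93.8,0],52.5]

```text
time: 9.12
tool_pos: [503.3, 339.8, 209.7]
tcp_rot: [-180.0, -0.0, -174.7]
ft_force: [-0.3, 0.2, -3.2]
finger_gap: 40.5
```

Run:
```python
from h import *
s=snap('wrist','w3.png'); s=snap('top'); crop(s,80,90,360,300,2.8,'t4.png'); print(r.sense()['finger_gap'])
```

```text
40.49808194221723
```

View pics/w3.png

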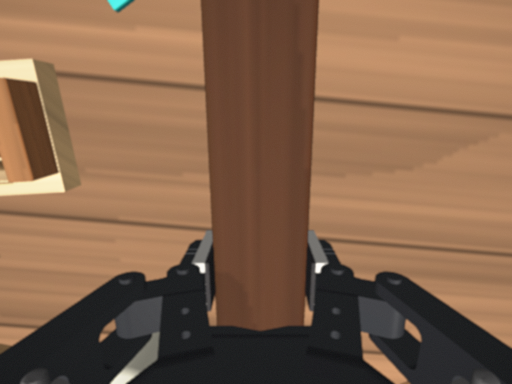

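View pics/t4.png

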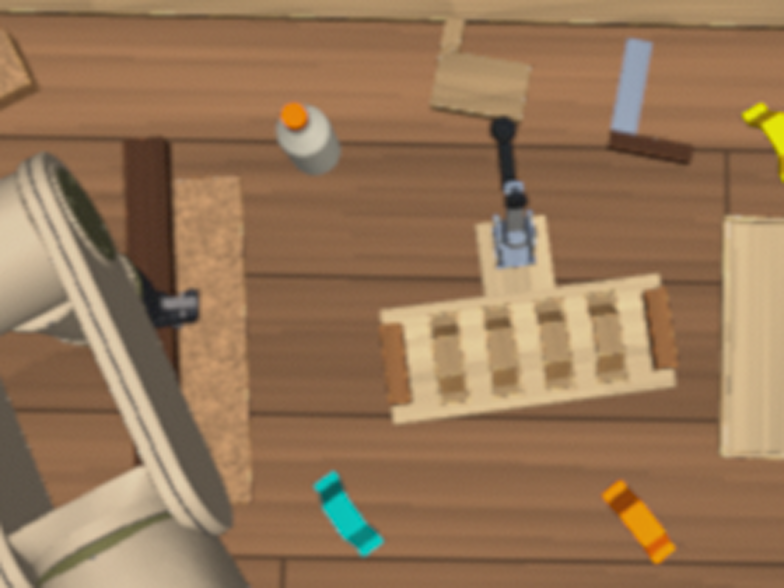

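Request:
drive_tool:
  moves:
    - [[0,0,-35],0]
    - [[0,0,-70],0]
    - [[0,0,-105],0]
    - [[0,0,-135],0]
    - [[0,0,-160],0]
    - [[0,0,-172],0]
    - [[0,0,-178],0]
    - [[0,0,-181],0]

```text
time: 9.88
tool_pos: [503.6, 339.7, 29.2]
tcp_rot: [-180.0, -0.0, -175.2]
ft_force: [0.1, 0.5, -0.9]
finger_gap: 40.7
```

Request:
drive_tool:
  moves:
    - [[0,0,-0.5],0]
    - [[0,0,-0.5],0]
    - [[0,0,-0.5],0]
    - [[0,0,-0.5],0]
    - [[0,0,-0.5],0]
    - [[0,0,-0.5],0]
    - [[0,0,-0.5],0]
    - [[0,0,-0.5],0]
  fingers: 70

```text
time: 10.55
tool_pos: [503.6, 339.8, 28.9]
tcp_rot: [180.0, 0.0, -175.1]
ft_force: [0.3, 0.4, 0.5]
finger_gap: 70.2
```

Request:
drive_tool:
  moves:
    - [[0,0,20],0]
    - [[0,0,50],0]
    - [[0,0,85],0]
    - [[0,0,120],0]
    - [[0,-35,140],0]
    - [[0,-75,160],0]
    - [[0,-115,160],0]
    - [[0,-155,160],0]

```text
time: 11.22
tool_pos: [504.4, 183.8, 191.1]
tcp_rot: [180.0, 0.2, -175.0]
ft_force: [0.4, -1.7, 0.6]
finger_gap: 70.5
```

Run:
```python
from h import *
s=snap('top'); crop(s,80,90,360,300,2.8,'t5.png')
```

```text
(no output)
```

View pics/t5.png

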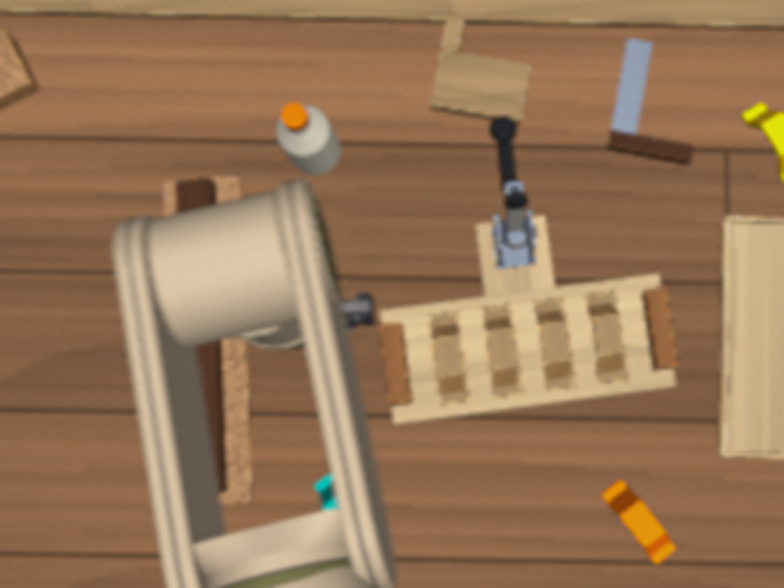

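Request:
drive_tool:
  moves:
    - [[-4,-25,0],1]
    - [[-10,-60,0],2]
    - [[-15,-95,0],3]
    - [[-21.6,-127,0],3.5]
    - [[-21.6,-127,-10],3.5]
    - [[-21.6,-127,-20],3.5]
    - [[-21.6,-127,-28.8],3.5]
    - [[-21.6,-127,-28.8],3.5]
  fingers: 46

```text
time: 11.93
tool_pos: [480.5, 58.5, 157.2]
tcp_rot: [179.9, -0.2, -171.6]
ft_force: [-0.2, 1.0, 0.1]
finger_gap: 46.1
```

Run:
```python
from h import *
s=snap('wrist','w4.png'); s=snap('side'); crop(s,150,110,310,290,4,'s5.png');
```

```text
(no output)
```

View pics/w4.png

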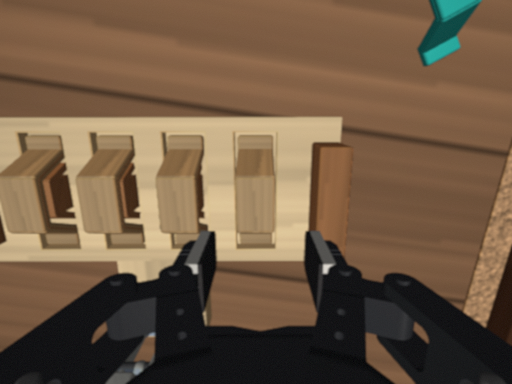

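View pics/s5.png

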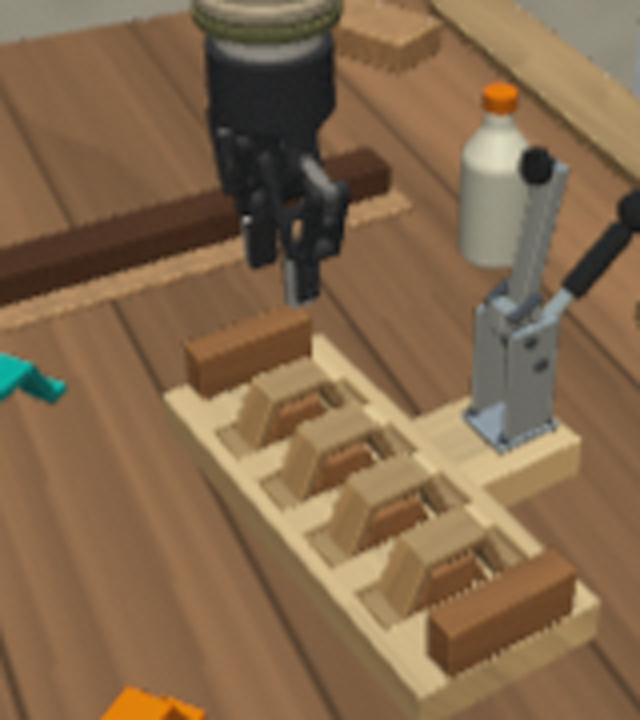

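Request:
drive_tool:
  moves:
    - [[0,0,-35],0]
    - [[0,0,-65],0]
    - [[0,0,-85],0]
    - [[0,0,-95],0]
    - [[0,0,-100],0]
    - [[0,0,-100],0]
    - [[0,0,-100],0]
    - [[0,0,-100],0]

```text
time: 12.7
tool_pos: [483.5, 57.9, 61.8]
tcp_rot: [-180.0, 0.2, -171.6]
ft_force: [0.4, 1.1, -0.4]
finger_gap: 46.0
```

Run:
```python
from h import *
s=snap('wrist','w5.png')
```

```text
(no output)
```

View pics/w5.png

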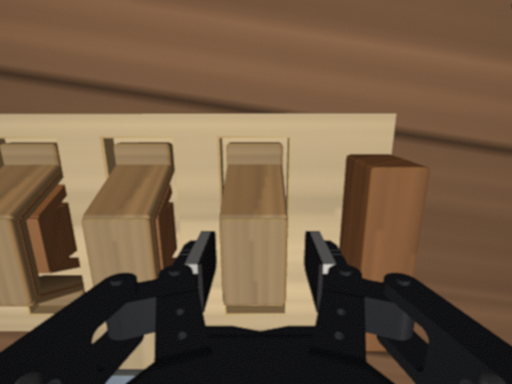

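Request:
drive_tool:
  moves:
    - [[0,0,0],0]
    - [[0,0,0],0]
    - [[0,0,0],0]
    - [[0,0,0],0]
    - [[0,0,0],0]
    - [[0,0,10],0]
    - [[0,0,20],0]
    - [[0,0,40],0]
  fingers: 20
  squeeze: 50

```text
time: 13.42
tool_pos: [480.5, 57.7, 99.3]
tcp_rot: [180.0, -0.2, -171.6]
ft_force: [0.3, 0.2, -1.1]
finger_gap: 29.2
```

Request:
drive_tool:
  moves:
    - [[0,0,30],0]
    - [[0,-5,60],-7]
    - [[-3,-35,80],-14]
    - [[-8,-75,80],-21]
    - [[-14,-115,80],-28]
    - [[-20,-155,80],-35]
    - [[-26,-195,80],-42]
    - [[-32,-235,80],-49]

```text
time: 14.08
tool_pos: [449.5, -179.1, 181.4]
tcp_rot: [180.0, 0.1, 139.1]
ft_force: [1.3, -0.1, 0.2]
finger_gap: 29.0
```

Run:
```python
from h import *
s=snap('wrist','w6.png'); print(r.sense()['finger_gap'])
```

```text
29.12120141775964
```

View pics/w6.png

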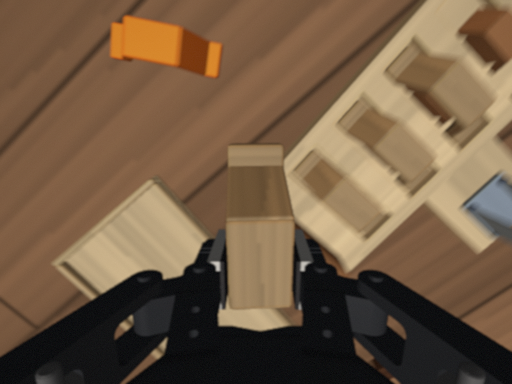

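Request:
drive_tool:
  moves:
    - [[-7,-38,0],-7]
    - [[-14,-76,0],-14]
    - [[-21,-114,0],-21]
    - [[-28.7,-152,0],-28]
    - [[-28.7,-152,0],-35]
    - [[-28.7,-152,-20],-42]
    - [[-28.7,-152,-40],-49]
    - [[-28.7,-152,-60],-50.9]

```text
time: 14.8
tool_pos: [421.7, -329.9, 120.7]
tcp_rot: [179.9, 0.1, 88.1]
ft_force: [-0.7, -0.9, -0.6]
finger_gap: 29.0
```

Request:
drive_tool:
  moves:
    - [[0,0,-30],0]
    - [[0,0,-50],0]
    - [[0,0,-65],0]
    - [[0,0,-71],0]
    - [[0,0,-71.5],0]
    - [[0,0,-71.5],0]
    - [[0,0,-71.5],0]
    - [[0,0,-71.5],0]

```text
time: 15.47
tool_pos: [421.8, -329.5, 49.3]
tcp_rot: [179.9, 0.0, 88.5]
ft_force: [-0.3, -0.4, -0.7]
finger_gap: 29.1
```

Request:
drive_tool:
  moves:
    - [[0,0,0],0]
    - [[0,0,0],0]
    - [[0,0,0],0]
    - [[0,0,0],0]
    - [[0,0,20],0]
    - [[0,0,50],0]
    - [[0,0,85],0]
    - [[0,0,120],0]
  fingers: 46

```text
time: 16.13
tool_pos: [420.7, -328.7, 169.1]
tcp_rot: [-179.9, -0.1, 88.5]
ft_force: [0.7, 0.2, -0.2]
finger_gap: 45.9
```

Run:
```python
from h import *
s=snap('wrist','w7.png'); s=snap('side','s7.png')
```

```text
(no output)
```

View pics/w7.png

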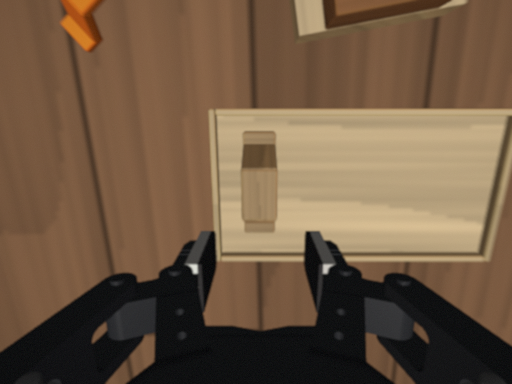

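View pics/s7.png

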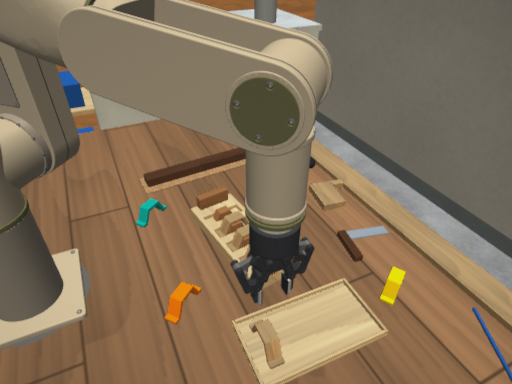

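Request:
drive_tool:
  moves:
    - [[8,40,0],7.1]
    - [[16,80,0],14.2]
    - [[24,120,0],21.3]
    - [[32,160,0],28.4]
    - [[40,200,0],35.5]
    - [[48,240,0],42.6]
    - [[56,280,0],49.7]
    - [[64,310,0],56.8]

```text
time: 16.9
tool_pos: [485.1, -16.3, 168.3]
tcp_rot: [180.0, -0.0, 145.7]
ft_force: [0.6, -0.5, -0.4]
finger_gap: 46.1
```

Request:
drive_tool:
  moves:
    - [[5.4,17.7,0],7.1]
    - [[5.4,17.7,0],14.2]
    - [[5.4,17.7,0],21.3]
    - [[5.4,17.7,-10],28.4]
    - [[5.4,17.7,-20],35.5]
    - [[5.4,17.7,-30],42.6]
    - [[5.4,17.7,-38.5],43.1]
    - [[5.4,17.7,-38.5],43.1]

```text
time: 17.57
tool_pos: [489.3, -1.4, 127.6]
tcp_rot: [179.9, -0.2, -171.8]
ft_force: [-0.3, 0.3, 0.2]
finger_gap: 45.9
```

Run:
```python
from h import *
s=snap('wrist','w8.png')
```

```text
(no output)
```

View pics/w8.png

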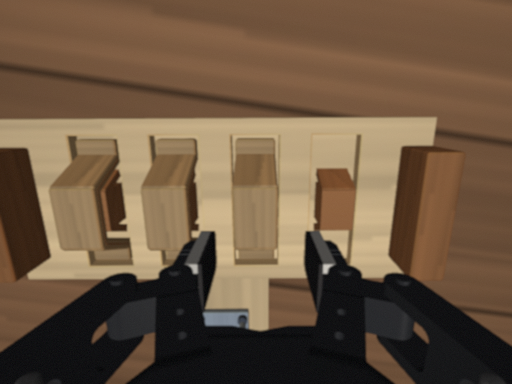

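Request:
drive_tool:
  moves:
    - [[0,0,-30],0]
    - [[0,0,-55],0]
    - [[0,0,-66],0]
    - [[0,0,-70],0]
    - [[0,0,-70],0]
    - [[0,0,-70],0]
    - [[0,0,-70],0]
    - [[0,0,-70],0]

```text
time: 18.28
tool_pos: [492.0, -1.7, 61.6]
tcp_rot: [-180.0, 0.1, -171.6]
ft_force: [-0.2, -0.5, -0.1]
finger_gap: 45.8
```

Request:
drive_tool:
  moves:
    - [[0,0,0],0]
    - [[0,0,0],0]
    - [[0,0,0],0]
    - [[0,0,0],0]
    - [[0,0,0],0]
    - [[0,0,10],0]
    - [[0,0,20],0]
    - [[0,0,40],0]
  fingers: 20

```text
time: 18.95
tool_pos: [489.1, -1.3, 99.2]
tcp_rot: [179.9, -0.2, -171.6]
ft_force: [-0.3, 0.9, -0.8]
finger_gap: 29.2
```

Request:
drive_tool:
  moves:
    - [[0,0,30],0]
    - [[0,-5,60],-7]
    - [[0,-35,80],-14]
    - [[0,-75,80],-21]
    - [[-1,-115,80],-28]
    - [[-2,-155,80],-35]
    - [[-3,-195,80],-42]
    - [[-5,-235,80],-49]

```text
time: 19.62
tool_pos: [485.6, -238.4, 181.4]
tcp_rot: [180.0, 0.1, 139.1]
ft_force: [0.9, 0.1, 0.3]
finger_gap: 29.2
```

Request:
drive_tool:
  moves:
    - [[0,-35,0],-7]
    - [[-1,-70,0],-14]
    - [[-2.4,-94.5,0],-21]
    - [[-2.4,-94.5,0],-28]
    - [[-2.4,-94.5,0],-35]
    - [[-2.4,-94.5,-20],-42]
    - [[-2.4,-94.5,-40],-49]
    - [[-2.4,-94.5,-60],-50.9]

```text
time: 20.28
tool_pos: [483.8, -331.5, 120.9]
tcp_rot: [179.9, 0.1, 88.1]
ft_force: [-0.4, 0.6, -0.4]
finger_gap: 29.0
```

Request:
drive_tool:
  moves:
    - [[0,0,-30],0]
    - [[0,0,-50],0]
    - [[0,0,-65],0]
    - [[0,0,-71],0]
    - [[0,0,-71.5],0]
    - [[0,0,-71.5],0]
    - [[0,0,-71.5],0]
    - [[0,0,-71.5],0]

```text
time: 20.95
tool_pos: [483.8, -331.4, 49.4]
tcp_rot: [179.9, 0.0, 88.5]
ft_force: [0.3, 0.9, -0.7]
finger_gap: 28.8
```

Request:
drive_tool:
  moves:
    - [[0,0,0],0]
    - [[0,0,0],0]
    - [[0,0,0],0]
    - [[0,0,0],0]
    - [[0,0,20],0]
    - [[0,0,50],0]
    - [[0,0,85],0]
    - [[0,0,120],0]
  fingers: 46

```text
time: 21.62
tool_pos: [482.7, -330.5, 169.0]
tcp_rot: [-179.9, -0.1, 88.5]
ft_force: [0.3, -0.6, -0.3]
finger_gap: 46.1
```

Run:
```python
from h import *
s=snap('wrist','w9.png'); s=snap('side','s9.png')
```

```text
(no output)
```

View pics/w9.png

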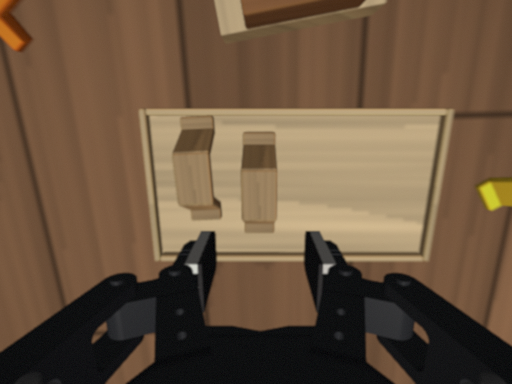

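View pics/s9.png

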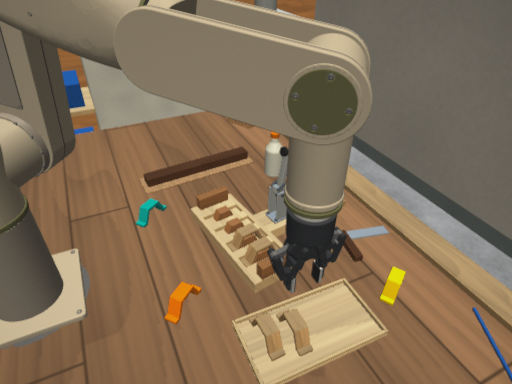

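Request:
drive_tool:
  moves:
    - [[2,35,0],7.1]
    - [[4,70,0],14.2]
    - [[6,105,0],21.3]
    - [[8,140,0],28.4]
    - [[10,175,0],35.5]
    - [[12,210,0],42.6]
    - [[14,240,0],49.7]
    - [[16.2,270.1,0],56.8]

```text
time: 22.38
tool_pos: [499.2, -59.2, 168.3]
tcp_rot: [180.0, 0.0, 145.7]
ft_force: [0.2, -0.4, 0.2]
finger_gap: 46.0
```

Request:
drive_tool:
  moves:
    - [[0,0,0],7.1]
    - [[0,0,0],14.2]
    - [[0,0,0],21.3]
    - [[0,0,-10],28.4]
    - [[0,0,-20],35.5]
    - [[0,0,-30],42.6]
    - [[0,0,-38.5],43.1]
    - [[0,0,-38.5],43.1]

```text
time: 23.05
tool_pos: [498.1, -60.7, 127.7]
tcp_rot: [179.9, -0.2, -171.8]
ft_force: [-0.5, -0.6, -0.1]
finger_gap: 46.3
```

Run:
```python
from h import *
s=snap('wrist','w10.png')
```

```text
(no output)
```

View pics/w10.png

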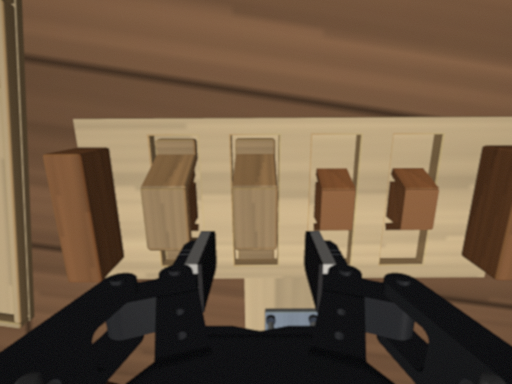

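Aligned with the third arch: crown at column 255, jaw centre at 260. I'll grip and lift it.

Request:
drive_tool:
  moves:
    - [[0,0,-30],0]
    - [[0,0,-55],0]
    - [[0,0,-66],0]
    - [[0,0,-70],0]
    - [[0,0,-70],0]
    - [[0,0,-70],0]
    - [[0,0,-70],0]
    - [[0,0,-70],0]

```text
time: 23.77
tool_pos: [500.8, -61.2, 61.6]
tcp_rot: [-179.9, 0.1, -171.6]
ft_force: [0.2, 0.1, -0.8]
finger_gap: 46.0
```

Request:
drive_tool:
  moves:
    - [[0,0,0],0]
    - [[0,0,0],0]
    - [[0,0,0],0]
    - [[0,0,0],0]
    - [[0,0,0],0]
    - [[0,0,10],0]
    - [[0,0,20],0]
    - [[0,0,40],0]
  fingers: 20

```text
time: 24.43
tool_pos: [497.9, -60.6, 99.2]
tcp_rot: [179.9, -0.2, -171.6]
ft_force: [0.1, -0.6, -0.7]
finger_gap: 29.2
```

Request:
drive_tool:
  moves:
    - [[0,0,30],0]
    - [[0,-5,60],-7]
    - [[4,-35,80],-14]
    - [[10,-75,80],-21]
    - [[17,-115,80],-28]
    - [[24,-155,80],-35]
    - [[31,-195,80],-42]
    - [[38,-235,80],-49]

```text
time: 25.1
tool_pos: [537.7, -297.9, 181.3]
tcp_rot: [180.0, 0.1, 139.1]
ft_force: [0.7, 1.0, -0.2]
finger_gap: 29.1
```

Request:
drive_tool:
  moves:
    - [[4,-20,0],-7]
    - [[7.7,-36.7,0],-14]
    - [[7.7,-36.7,0],-21]
    - [[7.7,-36.7,0],-28]
    - [[7.7,-36.7,0],-35]
    - [[7.7,-36.7,-20],-42]
    - [[7.7,-36.7,-40],-49]
    - [[7.7,-36.7,-60],-50.9]

```text
time: 25.77
tool_pos: [545.7, -332.9, 121.0]
tcp_rot: [179.9, 0.1, 88.1]
ft_force: [-0.5, 0.6, -1.4]
finger_gap: 28.9
```

Request:
drive_tool:
  moves:
    - [[0,0,-30],0]
    - [[0,0,-50],0]
    - [[0,0,-65],0]
    - [[0,0,-71],0]
    - [[0,0,-71.5],0]
    - [[0,0,-71.5],0]
    - [[0,0,-71.5],0]
    - [[0,0,-71.5],0]

```text
time: 26.43
tool_pos: [545.8, -333.0, 49.5]
tcp_rot: [179.9, 0.0, 88.5]
ft_force: [-0.1, -0.8, -0.4]
finger_gap: 29.2
```

Request:
drive_tool:
  moves:
    - [[0,0,0],0]
    - [[0,0,0],0]
    - [[0,0,0],0]
    - [[0,0,0],0]
    - [[0,0,20],0]
    - [[0,0,50],0]
    - [[0,0,85],0]
    - [[0,0,120],0]
  fingers: 46

```text
time: 27.1
tool_pos: [544.6, -332.2, 168.9]
tcp_rot: [-179.9, -0.1, 88.5]
ft_force: [0.4, -0.6, 0.4]
finger_gap: 46.0
```

Run:
```python
from h import *
s=snap('wrist','w11.png'); s=snap('side','s11.png')
```

```text
(no output)
```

View pics/w11.png

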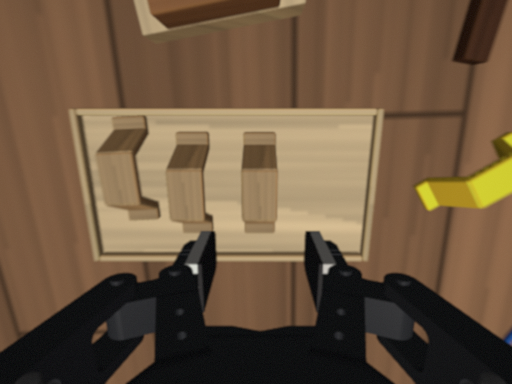

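View pics/s11.png

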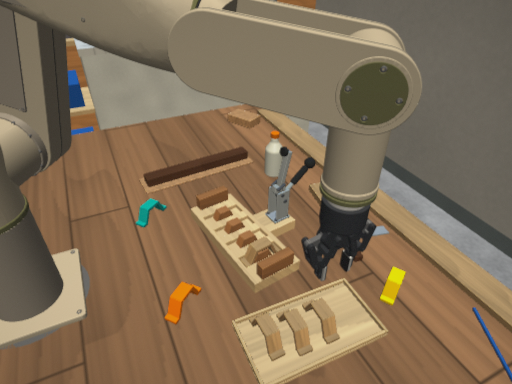

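Request:
drive_tool:
  moves:
    - [[-5,28,0],7.1]
    - [[-10,56,0],14.2]
    - [[-15,84,0],21.3]
    - [[-20,112,0],28.4]
    - [[-25,140,0],35.5]
    - [[-30,168,0],42.6]
    - [[-35,196,0],49.7]
    - [[-37.1,212.4,0],56.8]

```text
time: 27.87
tool_pos: [507.3, -117.7, 168.0]
tcp_rot: [180.0, -0.1, 145.7]
ft_force: [-0.4, -0.5, -0.3]
finger_gap: 46.1
```

Request:
drive_tool:
  moves:
    - [[0,0,0],7.1]
    - [[0,0,0],14.2]
    - [[0,0,0],21.3]
    - [[0,0,-10],28.4]
    - [[0,0,-20],35.5]
    - [[0,0,-30],42.6]
    - [[0,0,-38.5],43.1]
    - [[0,0,-38.5],43.1]

```text
time: 28.53
tool_pos: [506.8, -119.8, 127.7]
tcp_rot: [179.9, -0.2, -171.8]
ft_force: [-0.1, -0.4, -1.2]
finger_gap: 45.9
```

Run:
```python
from h import *
s=snap('wrist','w12.png')
```

```text
(no output)
```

View pics/w12.png

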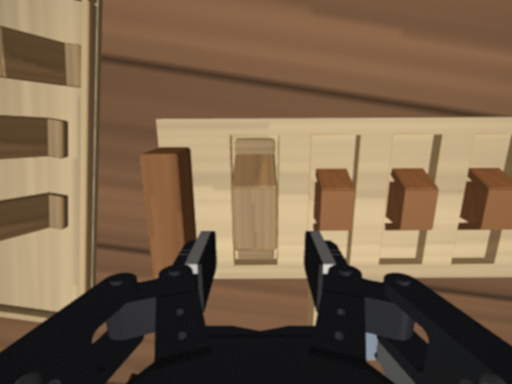

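Request:
drive_tool:
  moves:
    - [[0,0,-30],0]
    - [[0,0,-55],0]
    - [[0,0,-66],0]
    - [[0,0,-70],0]
    - [[0,0,-70],0]
    - [[0,0,-70],0]
    - [[0,0,-70],0]
    - [[0,0,-70],0]

```text
time: 29.25
tool_pos: [509.3, -120.7, 61.7]
tcp_rot: [-179.9, 0.1, -171.6]
ft_force: [0.6, 0.0, -0.1]
finger_gap: 46.3
```

Request:
drive_tool:
  moves:
    - [[0,0,0],0]
    - [[0,0,0],0]
    - [[0,0,0],0]
    - [[0,0,0],0]
    - [[0,0,0],0]
    - [[0,0,10],0]
    - [[0,0,20],0]
    - [[0,0,40],0]
  fingers: 20

```text
time: 29.92
tool_pos: [506.6, -119.6, 99.1]
tcp_rot: [179.9, -0.2, -171.6]
ft_force: [-1.2, -0.8, -0.4]
finger_gap: 28.7
```

Request:
drive_tool:
  moves:
    - [[0,0,30],0]
    - [[5,-5,60],-7]
    - [[20,-35,80],-14]
    - [[36,-70,80],-21]
    - [[52,-105,80],-28]
    - [[68,-140,80],-35]
    - [[84,-175,80],-42]
    - [[99.1,-214,80],-49]

```text
time: 30.58
tool_pos: [608.0, -335.1, 181.1]
tcp_rot: [180.0, 0.0, 139.1]
ft_force: [0.5, 0.2, -0.2]
finger_gap: 29.2
```

Request:
drive_tool:
  moves:
    - [[0,0,0],-7]
    - [[0,0,0],-14]
    - [[0,0,0],-21]
    - [[0,0,0],-28]
    - [[0,0,0],-35]
    - [[0,0,-20],-42]
    - [[0,0,-40],-49]
    - [[0,0,-60],-50.9]

```text
time: 31.25
tool_pos: [607.7, -334.2, 121.0]
tcp_rot: [179.9, 0.0, 88.1]
ft_force: [-0.5, -0.7, -1.4]
finger_gap: 29.0
```

Request:
drive_tool:
  moves:
    - [[0,0,-30],0]
    - [[0,0,-50],0]
    - [[0,0,-65],0]
    - [[0,0,-71],0]
    - [[0,0,-71.5],0]
    - [[0,0,-71.5],0]
    - [[0,0,-71.5],0]
    - [[0,0,-71.5],0]

```text
time: 31.92
tool_pos: [607.7, -334.4, 49.5]
tcp_rot: [179.9, 0.0, 88.5]
ft_force: [0.2, 0.1, -0.6]
finger_gap: 28.9
```

Request:
drive_tool:
  moves:
    - [[0,0,0],0]
    - [[0,0,0],0]
    - [[0,0,0],0]
    - [[0,0,0],0]
    - [[0,0,20],0]
    - [[0,0,50],0]
    - [[0,0,85],0]
    - [[0,0,120],0]
  fingers: 46

```text
time: 32.58
tool_pos: [606.5, -333.7, 168.8]
tcp_rot: [-179.9, -0.1, 88.5]
ft_force: [0.6, -0.4, 0.3]
finger_gap: 46.0
```

Run:
```python
from h import *
s=snap('wrist','w13.png'); s=snap('side','s13.png'); s=snap('top','t13.png')
```

```text
(no output)
```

View pics/w13.png

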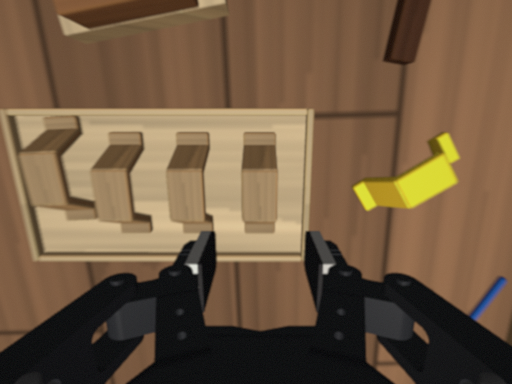

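View pics/s13.png

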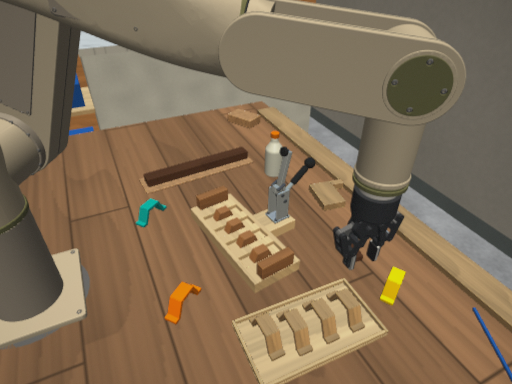

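View pics/t13.png

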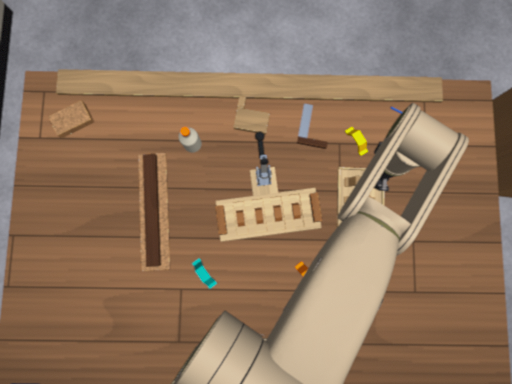

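Run:
```python
from h import *
s=last('top'); crop(s,125,140,200,285,4,'bar.png')
im=np.array(s['pixels']).astype(int)[140:285,130:180]
m=(im.sum(2)<190).astype(np.uint8); 
c=max(cv2.findContours(m,0,2)[0],key=cv2.contourArea)
P=np.array([px2w(s,u+130,v+140,32)[:2] for u,v in c[:,0]],np.float32)
print(cv2.minAreaRect(P))
```

```text
((506.2706604003906, 337.4296875), (351.444091796875, 40.559043884277344), 4.954671382904053)
```

View pics/bar.png

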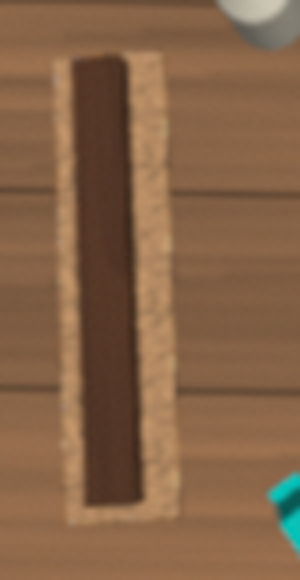

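Run:
```python
from h import *
im0=cv2.cvtColor(cv2.imread('pics/top0.png'),cv2.COLOR_BGR2RGB).astype(int)
s=last('top')
m=(im0[195:235,200:335].sum(2)<190).astype(np.uint8)
c=max(cv2.findContours(m,0,2)[0],key=cv2.contourArea)
P=np.array([px2w(s,u+200,v+195,98)[:2] for u,v in c[:,0]],np.float32)
print(cv2.minAreaRect(P))
```

```text
((494.4952697753906, -29.0206298828125), (40.190757751464844, 351.1788024902344), 8.55705451965332)
```

Request:
drive_tool:
  moves:
    - [[-20,33,20],7]
    - [[-40,66,40],14]
    - [[-60,99,40],21]
    - [[-80,132,40],28]
    - [[-100,165,40],35]
    - [[-105,205,40],42]
    - [[-105,245,40],49]
    - [[-105,285,40],56]

```text
time: 33.4
tool_pos: [500.8, -47.6, 207.5]
tcp_rot: [-180.0, -0.1, 144.8]
ft_force: [0.3, -0.4, 0.9]
finger_gap: 45.9
```

Request:
drive_tool:
  moves:
    - [[0,40,0],7]
    - [[0,80,0],14]
    - [[0,120,0],21]
    - [[0,160,0],28]
    - [[0,200,0],35]
    - [[0,240,0],40.4]
    - [[0,280,0],40.4]
    - [[0,320,0],40.4]
  fingers: 70

```text
time: 34.07
tool_pos: [501.2, 272.7, 207.2]
tcp_rot: [-180.0, -0.1, -175.0]
ft_force: [0.8, 0.1, 0.2]
finger_gap: 69.9
```

Request:
drive_tool:
  moves:
    - [[1,40,0],0]
    - [[1.6,69,0],0]
    - [[1.6,69,-35],0]
    - [[1.6,69,-70],0]
    - [[1.6,69,-100],0]
    - [[1.6,69,-108.5],0]
    - [[1.6,69,-108.5],0]
    - [[1.6,69,-108.5],0]

```text
time: 34.73
tool_pos: [503.7, 339.7, 100.1]
tcp_rot: [-180.0, -0.0, -175.1]
ft_force: [-0.6, -0.2, 1.0]
finger_gap: 70.0
```

Run:
```python
from h import *
s=snap('wrist','w14.png'); s=snap('side','s14.png')
```

```text
(no output)
```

View pics/w14.png

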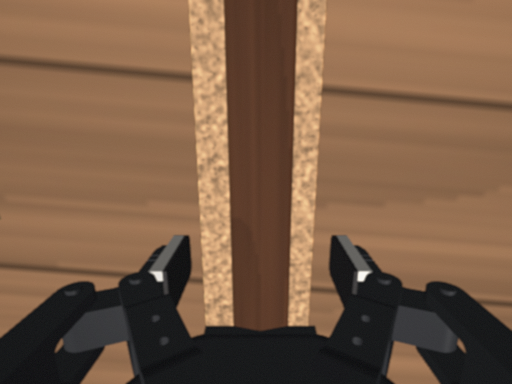

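View pics/s14.png

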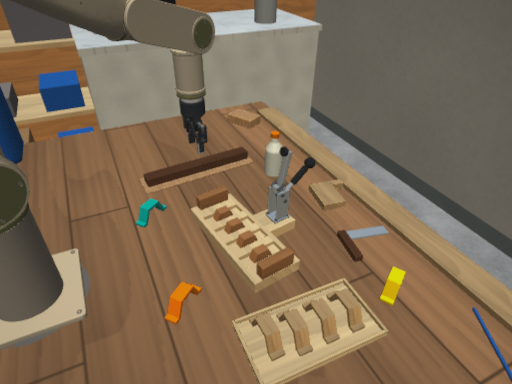

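Request:
drive_tool:
  moves:
    - [[0,0,-35],0]
    - [[0,0,-60],0]
    - [[0,0,-70],0]
    - [[0,0,-71],0]
    - [[0,0,-71],0]
    - [[0,0,-71],0]
    - [[0,0,-71],0]
    - [[0,0,-71],0]

```text
time: 35.5
tool_pos: [505.0, 340.6, 31.0]
tcp_rot: [179.9, 0.2, -175.1]
ft_force: [0.3, -0.9, -0.1]
finger_gap: 70.1
```

Request:
drive_tool:
  moves:
    - [[0,0,0],0]
    - [[0,0,0],0]
    - [[0,0,0],0]
    - [[0,0,0],0]
    - [[0,0,0],0]
    - [[0,0,0],0]
    - [[0,0,0],0]
    - [[0,0,0],0]
  fingers: 30
  squeeze: 80

```text
time: 36.17
tool_pos: [504.3, 340.2, 29.9]
tcp_rot: [180.0, 0.1, -175.1]
ft_force: [-0.9, -0.9, 5.5]
finger_gap: 40.6
```

Request:
drive_tool:
  moves:
    - [[0,0,8],0]
    - [[0,0,25],0]
    - [[0,0,50],0]
    - [[0,0,80],0]
    - [[0,0,110],0]
    - [[0,0,140],0]
    - [[0,0,170],0]
    - [[0,0,185],0]

```text
time: 36.83
tool_pos: [504.6, 340.4, 218.5]
tcp_rot: [179.9, 0.2, -175.1]
ft_force: [0.5, 0.4, -2.0]
finger_gap: 40.1
```

Request:
drive_tool:
  moves:
    - [[0,0,0],-7]
    - [[0,0,0],-14]
    - [[0,0,0],-21]
    - [[0,0,0],-28]
    - [[0,-10,0],-35]
    - [[0,-30,0],-42]
    - [[-1,-60,0],-49]
    - [[-2,-90,0],-56]

```text
time: 37.5
tool_pos: [500.9, 249.2, 213.4]
tcp_rot: [-179.9, -0.0, 128.7]
ft_force: [1.4, -0.5, -2.4]
finger_gap: 40.5
```

Request:
drive_tool:
  moves:
    - [[-1,-35,0],-7]
    - [[-2,-70,0],-14]
    - [[-3,-110,0],-21]
    - [[-4,-150,0],-28]
    - [[-5,-190,0],-30.5]
    - [[-6,-230,0],-30.5]
    - [[-7,-265,0],-30.5]
    - [[-7,-281,0],-30.5]

```text
time: 38.17
tool_pos: [493.7, -34.9, 213.8]
tcp_rot: [-179.9, 0.1, 98.3]
ft_force: [0.6, 0.7, -2.2]
finger_gap: 40.6
```

Run:
```python
from h import *
s=snap('wrist','w15.png'); s=snap('side','s15.png')
print(r.sense()['tool_pos'],r.sense()['tcp_rot'])
```

```text
[494.07910312 -33.87743105 213.78966896] [-1.79941487e+02  2.82481161e-02  9.81853947e+01]
```

View pics/w15.png

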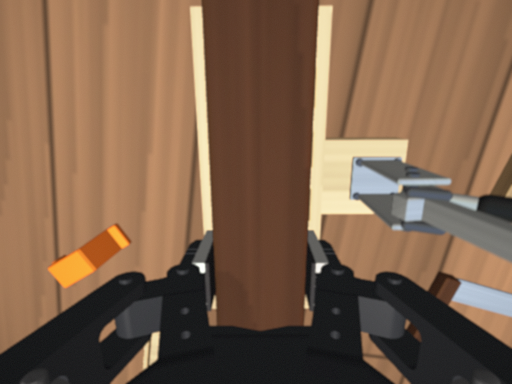

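View pics/s15.png

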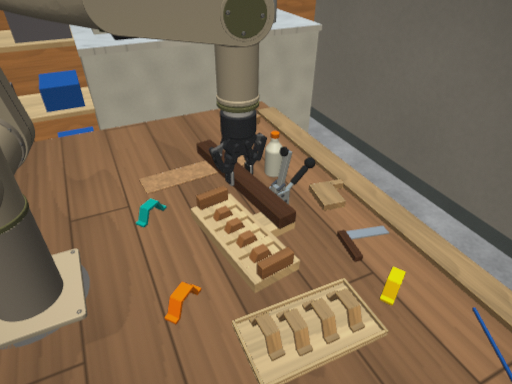

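Request:
drive_tool:
  moves:
    - [[0,0,-30],0]
    - [[0,0,-60],0]
    - [[0,0,-85],0]
    - [[0,0,-103],0]
    - [[0,0,-113],0]
    - [[0,0,-117],0]
    - [[0,0,-119],0]
    - [[0,0,-120],0]

```text
time: 38.93
tool_pos: [495.5, -30.8, 94.9]
tcp_rot: [179.9, 0.0, 98.4]
ft_force: [-0.3, -0.3, -1.6]
finger_gap: 40.9
```

Request:
drive_tool:
  moves:
    - [[0,0,-0.5],0]
    - [[0,0,-1],0]
    - [[0,0,-1],0]
    - [[0,0,-1],0]
    - [[0,0,-1],0]
    - [[0,0,-1],0]
    - [[0,0,-1],0]
    - [[0,0,-1],0]

```text
time: 39.6
tool_pos: [495.4, -31.2, 93.9]
tcp_rot: [179.9, 0.0, 98.4]
ft_force: [-0.8, 1.0, 6.1]
finger_gap: 40.7
```

Run:
```python
from h import *
s=snap('side'); crop(s,150,110,310,290,4,'s16.png');s=snap('top'); crop(s,180,130,350,260,4,'t16.png')
```

```text
(no output)
```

View pics/s16.png

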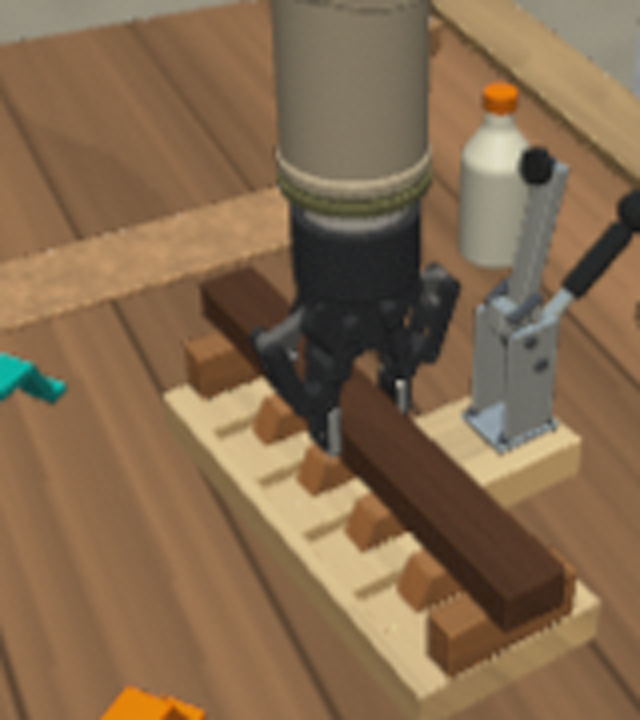

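View pics/t16.png

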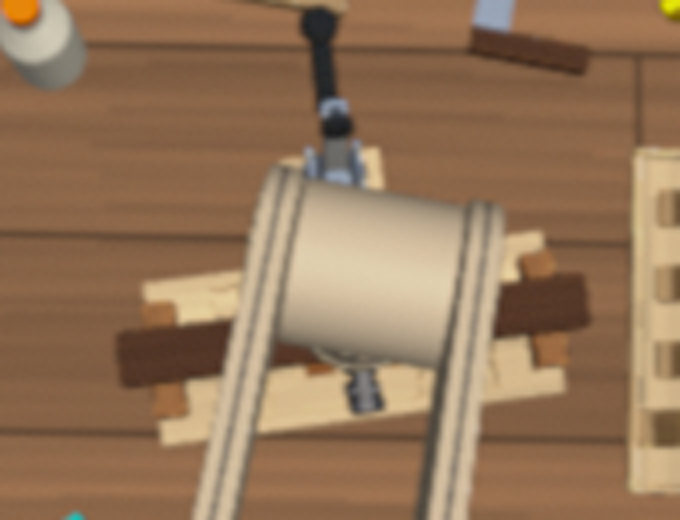

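Request:
drive_tool:
  moves:
    - [[0,0,0],0]
    - [[0,0,0],0]
    - [[0,0,0],0]
    - [[0,0,0],0]
    - [[0,0,20],0]
    - [[0,0,50],0]
    - [[0,0,85],0]
    - [[0,0,120],0]
  fingers: 75

```text
time: 40.37
tool_pos: [493.9, -31.0, 213.5]
tcp_rot: [-179.9, -0.0, 98.4]
ft_force: [0.8, 0.5, 0.1]
finger_gap: 74.9
```

Request:
drive_tool:
  moves:
    - [[0,0,35],7]
    - [[0,0,65],14]
    - [[0,0,83],21]
    - [[25,4,83],28]
    - [[55,8,83],35]
    - [[90,14,83],42]
    - [[125,19,83],49]
    - [[160,24,83],56]
  fingers: 60

```text
time: 41.03
tool_pos: [656.2, -6.8, 295.6]
tcp_rot: [-180.0, 0.0, 154.8]
ft_force: [0.8, -0.5, 1.3]
finger_gap: 59.8
```

Request:
drive_tool:
  moves:
    - [[25,4,0],7]
    - [[45,7,0],14]
    - [[57,8,0],21]
    - [[57,8,0],28]
    - [[57,8,0],34]
    - [[57,8,0],34]
    - [[57,8,0],34]
    - [[57,8,0],34]

```text
time: 41.7
tool_pos: [711.6, 0.9, 295.8]
tcp_rot: [180.0, -0.0, -171.8]
ft_force: [-0.6, -0.0, -0.2]
finger_gap: 60.1
```

Run:
```python
from h import *
s=snap('side'); crop(s,150,110,310,290,4,'s17.png');s=snap('top'); crop(s,180,130,350,260,4,'t17.png')
im=np.array(s['pixels']).astype(int)
m=(im[195:235,200:335].sum(2)<190).astype(np.uint8)
c=max(cv2.findContours(m,0,2)[0],key=cv2.contourArea)
P=np.array([px2w(s,u+200,v+195,98)[:2] for u,v in c[:,0]],np.float32)
print(cv2.minAreaRect(P)); snap('wrist','w17.png')
```

```text
((512.3511352539062, -137.96578979492188), (43.258243560791016, 135.7555389404297), 8.654905319213867)
```

View pics/t17.png

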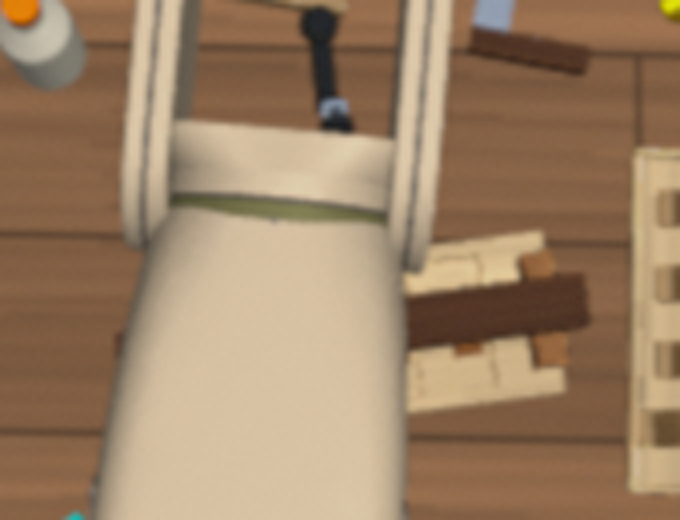

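View pics/w17.png

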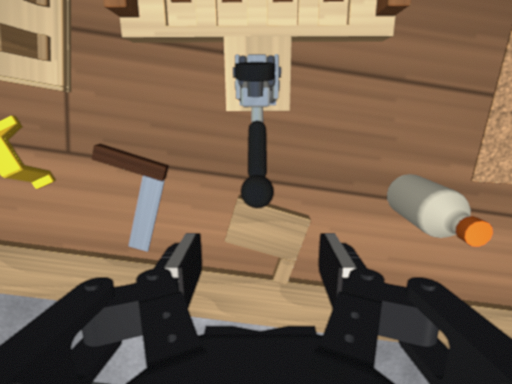

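View pics/s17.png

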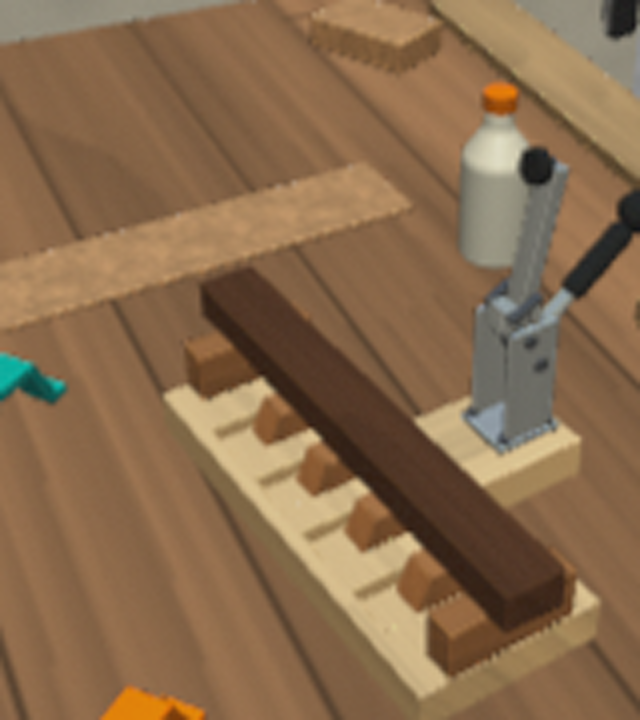

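Request:
drive_tool:
  moves:
    - [[0,0,-35],0]
    - [[0,0,-70],0]
    - [[0,0,-105],0]
    - [[0,0,-125],0]
    - [[0,0,-130],0]
    - [[0,0,-130],0]
    - [[0,0,-130],0]
    - [[0,0,-130],0]

```text
time: 42.52
tool_pos: [713.4, 0.8, 169.3]
tcp_rot: [-179.9, 0.3, -171.6]
ft_force: [-0.0, 0.3, 0.6]
finger_gap: 60.1
```

Request:
drive_tool:
  moves:
    - [[0,0,0],0]
    - [[0,0,0],0]
    - [[0,0,0],0]
    - [[0,0,0],0]
    - [[0,0,0],0]
    - [[0,0,0],0]
    - [[-5,-0.7,6],0]
    - [[-12,-1.8,13],0]
  fingers: 20
  squeeze: 30

```text
time: 43.18
tool_pos: [701.9, -3.2, 180.9]
tcp_rot: [-179.8, 0.3, -171.7]
ft_force: [5.4, -8.1, -1.5]
finger_gap: 28.3
```

Request:
drive_tool:
  moves:
    - [[-14,-2,11.4],0]
    - [[-29.5,-4.4,20.4],0]
    - [[-46,-6.8,27],0]
    - [[-63.5,-9.4,31],0]
    - [[-81,-12,32.4],0]
    - [[-99,-14.6,31],0]
    - [[-108,-16,29.4],0]
    - [[-117.5,-17.3,26.5],0]

```text
time: 43.85
tool_pos: [583.4, -20.9, 208.6]
tcp_rot: [-179.7, 0.3, -171.7]
ft_force: [1.3, -11.6, 6.3]
finger_gap: 28.2
```

Run:
```python
from h import *
s=snap('side'); crop(s,150,110,310,290,4,'s18.png')
```

```text
(no output)
```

View pics/s18.png

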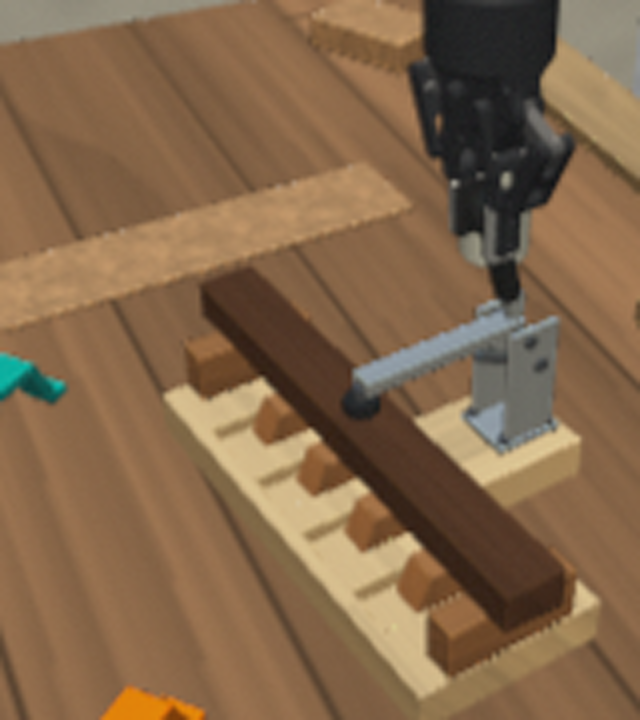

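Shut. I'll release, go straight up and retreat to where the top camera can see everything.

Request:
drive_tool:
  moves:
    - [[0,0,0],0]
    - [[0,0,0],0]
    - [[0,0,0],0]
    - [[0,0,0],0]
    - [[0,0,25],0]
    - [[0,0,60],0]
    - [[0,0,95],0]
    - [[0,0,120],0]
  fingers: 60

```text
time: 44.57
tool_pos: [582.8, -17.9, 328.7]
tcp_rot: [-180.0, 0.1, -171.6]
ft_force: [0.6, -0.5, 1.0]
finger_gap: 60.2
```

Request:
drive_tool:
  moves:
    - [[-20,30,0],0]
    - [[-40,65,0],0]
    - [[-60,100,0],0]
    - [[-80,135,0],0]
    - [[-100,170,0],0]
    - [[-120,205,0],0]
    - [[-140,240,0],0]
    - [[-160,275,0],0]

```text
time: 45.23
tool_pos: [420.9, 258.5, 325.6]
tcp_rot: [180.0, 0.0, -171.6]
ft_force: [1.1, 0.2, -0.2]
finger_gap: 59.9
```

Request:
drive_tool:
  moves:
    - [[-20,35,0],0]
    - [[-40,70,0],0]
    - [[-60,105,0],0]
    - [[-80,140,0],0]
    - [[-100,175,0],0]
    - [[-120,210,0],0]
    - [[-140,240,0],0]
    - [[-140,240,0],0]

```text
time: 45.9
tool_pos: [277.7, 501.4, 324.7]
tcp_rot: [179.9, -0.1, -171.3]
ft_force: [0.6, 0.1, -0.3]
finger_gap: 60.0
```

Run:
```python
from h import *
s=snap('side','s19.png');s=snap('top','t19.png')
im=np.array(s['pixels']).astype(int)
m=(im[195:235,200:335].sum(2)<190).astype(np.uint8)
c=max(cv2.findContours(m,0,2)[0],key=cv2.contourArea)
P=np.array([px2w(s,u+200,v+195,98)[:2] for u,v in c[:,0]],np.float32)
print(cv2.minAreaRect(P)); 
crop(s,200,155,395,265,4,'t19c.png')
s=last('side'); crop(s,180,130,390,384,2.3,'s19c.png')
```

```text
((494.02093505859375, -31.1385498046875), (37.72576141357422, 351.734130859375), 8.166215896606445)
```

View pics/t19c.png

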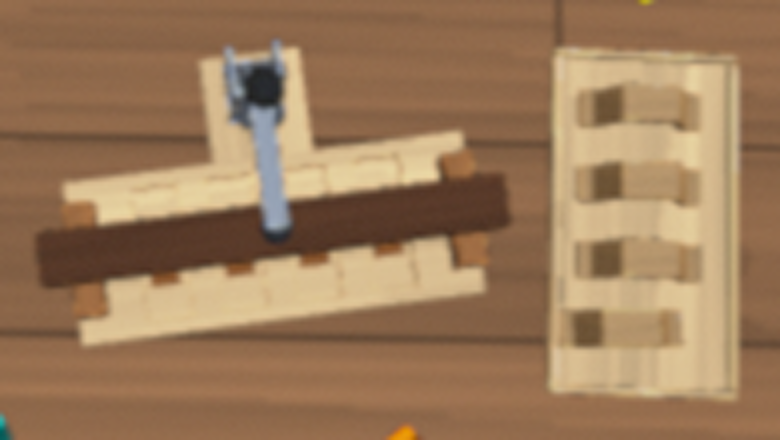

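View pics/s19c.png

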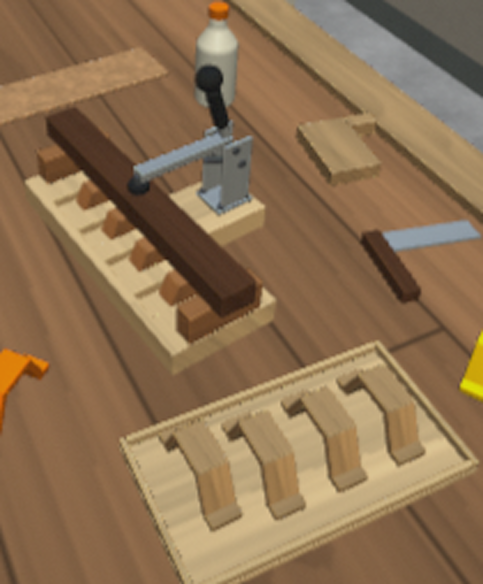

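View pics/t19.png

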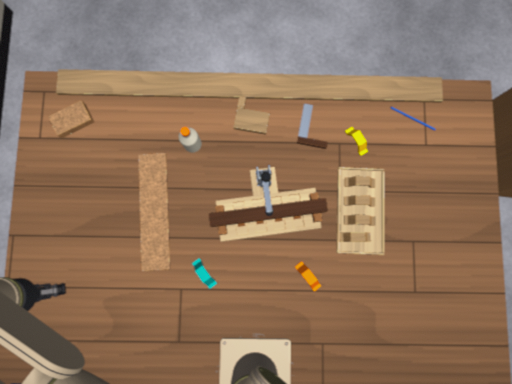

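Run:
```python
from h import *
print(r.hand_in())
```

```text
the job is handed in; nothing more can be done
None
```

The job is finished and handed in at about 46 s of the 210 s allowed; no verdict was reported.

**What I did:** I flipped the clamp open, laid the bar on the cork mat, and moved all four arches into the tray. I then put the bar back across the end posts, flipped the clamp shut on it and backed the arm well clear.

**Last checks (top and side pictures):**
- **Arches:** all four stand apart and upright in the tray. The first one I placed moved roughly 15 mm on its own after I let go. It is still inside the tray, but one foot is close to the wall nearest the mould.
- **Bar:** measured at (494.0, −31.1) mm and 8.2°, against my estimate of the mould at (496.1, −33) mm and 8.4°. That is about 3 mm off centre, within tolerance.
- **Clamp:** the arm lies level on the bar and the handle leans towards the mould, as at the start. I judged this by eye, since there is no reading of the handle angle.
- **Glue bottle, square and offcut:** they look unmoved in the pictures; I did not measure them.

No check failed.

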